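# Seat a lens blank in a sprung three-point mount

### The job

Put the loose lens blank, flat, into the three-point lens mount: use the lens's edge to push the sprung jaw back, lower it past the two hooked posts onto the three rest pads, and let the jaw hold it against both posts, under their hooks. Then press down lightly (about 10 N) on the middle of the lens until all three pads bear and it cannot rock, and leave it there. Be gentle: the lens chips if it is pressed against the mount with more than about 15 N, and the other things on the bench must stay where they are.

Things in the scene. Friction and masses are not known exactly. Their poses are not given: they have to be found in the camera images.
- lens: the uncut lens blank: a clear, round, flat disc, 64 mm across and 9 mm thick, about 60 g, lying flat on the bench; take it by its edge across the diameter. Origin at the centre of its underside, z up (its axis).
- mount: the lens mount, screwed to the bench: an aluminium plate 136 x 100 x 8 mm (x by y) with a dark spring housing 34 mm wide and 47 mm high at its -x end, a white upright sprung jaw in front of it and, toward +x, a low three-armed steel seat with two hooked posts. Origin at the centre of the plate's underside, z up, x from the jaw toward the posts.
- seat_axis (a point): point on the seat's axis on top of the plate, 8 mm over the bench, 10 mm from the mount's origin along its x; same axes as the mount. A seated lens is centred on this axis. The space beside the seat, toward the mount's +y and -y, is open for fingers down to the plate.
- jaw (a joint): the sprung jaw, an upright white plate 16 mm wide, from 16 to 66 mm over the bench, with a plain slippery vertical face to the lens. 0 m at rest: its face is 26 mm from the seat axis, 6 mm inside a seated lens's edge. Grows as it is pushed along the mount's -x, at most 0.016; about 0.006 with a seated lens. Spring 3 N at 0 plus 0.3 N per mm; returns softly.
- pen: a marker, 130 x 10 x 12 mm, lying on the bench between lens and mount; bystander, origin at the centre of its underside
- glue: a small white glue bottle, 27 mm across and 66 mm high, standing; bystander, origin at its foot
- loupe: a black eye loupe, 37 mm across and 34 mm high; bystander, origin at its foot
- tin: a round white tin, 65 mm across and 20 mm high; bystander, origin at its foot
- tweezer: tweezers, 127 mm long, lying flat; bystander, origin at the centre of the underside
- driver: a screwdriver with a wooden handle, 152 mm long; bystander, origin at the centre of its underside
- pad_low (a point): point on the seat axis 25 mm over the bench. Three brass rest pads stand 22 mm out from the axis, one toward -x, two at 45 degrees either side of +x. Pads and posts are one piece, locked at a height screwed by hand and NOT measured: the pad tops lie anywhere from 25 to 33 mm over the bench and must be found by feel.
- hook_high (a point): point on the seat axis 47 mm over the bench, the highest the hooks can reach. Two posts, 9 mm wide, stand at 45 degrees either side of +x, polished upright inner faces 32 mm from the axis. A hook on each reaches 2.5 mm inward, from 11 to 14 mm above the pad tops. The lens passes down between them only if moved 4 to 9 mm off the axis toward the jaw (mount's -x).
Not all that is in view belongs to the job. Leave any orange look-alike of the lens alone.

How it is judged:
On the way, in this order (a step that is already met when the one before it is completed fails the run):
1. the lens lies flat in the mount on its seat, let go, between jaw and both posts (horizontal distance between lens and seat_axis below 0.003 m and angle between lens's own z axis and vertical below 0.05 rad and value of joint jaw above 0.004 m and z of lens in the frame of seat_axis below 0.0275 m and contact force between the fingers and lens below 0.1 N), for 0.2 s.
2. the lens is pressed down by the fingers so that each of the three pads bears more than 1.5 N (contact force between each of pad_back, pad_left, pad_right and lens above 1.5 N and contact force between the fingers and lens above 3 N), for 0.2 s.
At the end, for the whole second after the job is handed in: The lens lies flat (within 0.03 rad) in the mount with its centre within 2 mm of the seat axis, at rest and let go, touching all three pads (each more than 0.02 N), both posts (each more than 0.5 N) and the jaw (more than 1 N) (horizontal distance between lens and seat_axis below 0.002 m and angle between lens's own z axis and vertical below 0.03 rad and contact force between each of pad_back, pad_left, pad_right and lens above 0.02 N and contact force between each of post_left, post_right and lens above 0.5 N and contact force between jaw and lens above 1 N and linear speed of lens below 0.01 m/s and contact force between the fingers and lens below 0.1 N).
It fails at once if the lens is forced against the mount with more than 28 N, counting all contacts together (the spring's own jaw and post forces make up about 11 N of it) (contact force between lens and mount above 28 N).
It fails at once if a bystander is moved by more than 3 cm (distance of any of pen, glue, loupe, tin, tweezer, driver from where it was at the start of the episode above 0.03 m).
It also fails if it takes over 61 s, if anything falls off the work surface, if the arm or the gripper's body presses on something with over 40 N, if the wrist force passes 120 N, or if a joint passes its speed limit or range.

### The arm

A 6-joint arm with a two-finger parallel gripper is mounted at the origin on a cart in front of the work surface, level with it; the furniture and walls round the work are solid. World frame = base frame: x ahead of the robot, y to its left, z up, the work surface at z = 0. Lengths are in m, angles in rad, forces in N, time in s.
With the tool pointing down it reaches from about 0.375 to 0.9 m from the base axis. Payload 3.1 kg.
Tool frame: the origin (TCP) lies midway between the tips of the shut fingers; the grasp point (between the pads) lies 19 mm behind it; z points along the fingers, y is the line along which they close (so a half turn about z gives the same grasp; the last joint's range is limited). The gripper opens to 85 mm and grips with 20 to 120 N. Pads are 22 mm wide; open, the fingers measure 114 mm over their backs; the gripper's body (76 mm by 85 mm) begins 54 mm behind the grasp point. The pads swing forward as they close: fully open they stand 13 mm farther back than shut.
Start: joints at [1.054, 0.527, 1.433, -0, 1.181, -0.178], TCP at [0.207, 0.59, 0.231] pointing down, gripper open.
Joint ranges: [-3.08, 3.08], [-0.75, 2.2], [0.22, 2.44], [-1.43, 4.57], [0, 2.65], [-2.85, 2.85]. Speed limits (rad/s): [2.79, 2.79, 3.14, 3.14, 3.14, 3.14].

### API

Orientations are given as a unit quaternion [x, y, z, w].
In Python, from station import manip gives the robot as it stands.
- The arm moves only by the tool step_arm, never from a script. Its argument "targets" is text: rows parted by semicolons, each of 4 numbers parted by spaces: the shift along the tool's x, y, z in mm, then the turn about the tool's z in degrees. A call has 1 to 12 rows; each row is the pose to reach, as a shift and turn from the pose commanded when the call began, along the tool's axes at that moment; what a row does not reach only later rows make up. A row lasts 1/10 s, in which the tool goes at most 50 mm and 8.59 degrees, less where a joint would pass 70% of its speed; a pose out of reach is approached as far as the arm can. A call with a gripper value outside its range is refused whole. "gripper" is the closure, from 0 (fully open) to 1 (shut), set as the call begins (left out, the last holds). The fingers move at their own pace and stop on an object; "squeeze" is the grip in N (left out, the last holds). Time passes only in rows, so rows that repeat a pose let the fingers close. It gives the time, the measured TCP pose, the force, the opening and the grip force at its end, in the units of the state.
- manip.sense(): the state, without advancing time (a new reading comes with each control period).
- manip.snapshot(name): name is "side" or "top"; returns the picture (420x560x3 uint8, red, green, blue); there is no depth.
- manip.get_calibration(name): a dict with "fov_y" (degrees; the focal length in pixels is half the picture's height over the tangent of half this angle, whatever the lens; pixels are square), "cx", "cy" (the principal point, pixels), "k1" (the pictures are not rectified: a ray, as slopes to the right and down, at radius r is drawn at 1 + k1 r^2 times it, then the intrinsics apply), "extrinsics" (4x4, takes a point from camera to world coordinates). Camera axes: x right, y down, z forward; pixel columns grow to the right and rows downward; lengths in m; the calibration is good to about 2 mm. A picture is of the moment at which its call begins. get_calibration takes no time and is no camera call.
- manip.sign_off(): hands the job in; it is judged then, once.
Trained networks look in the newest picture that a camera, given by its name, has taken for a name from the list of things; names that differ only in an ending like _2 or _b are one class to them, and where a whole thing is asked for, a point or a joint stands for the part that bears it (a point fixed in the world has none). Each returns a list of dicts, best first, with "p" (0 to 1); they miss things now and then, are a little off and sometimes report something else, mostly with a low value. They report only what shows in the picture. A call takes as long as a camera call. They do not tell look-alikes from the thing itself.
- manip.recognise(camera, query): "position" ([column, row] in pixels, amid what is visible of it).
- manip.masks_of(camera, query): "pixels" (420x560 bool, what is visible of it) and "position" ([column, row] in pixels, amid what is visible of it).
- manip.mark_of(camera, query): "position" ([column, row] in pixels: a listed point, or the origin of a listed thing).
The state is a dict: "t": time; "q": joint angles; "qd": joint speeds; "tau": joint torques, N m; "tcp_pos": TCP position; "tool_rot": TCP orientation; "force": force on the tool from outside, world axes, zero at the start; "ft_torque": the same for the moment, N m; "finger_gap": opening from 0.0 (shut) to 1.0 (fully open); "gripper_force": force on a finger pad.
Only numpy, scipy, OpenCV 4.12 (cv2) and the standard library are available. Lean on these libraries where they do the work, as an engineer would, in place of code of your own. Each camera call takes 0.05 s, during which the arm holds its last target. There are 200 camera calls.

## Working session

There is one attempt and no reset: what is moved stays moved. The work goes in short steps, Python scripts to look and compute and a tool call to move; the robot and the scene stay as the last step left them, time stands still between calls to the robot, and variables do not carry over. Pictures are saved under pics/ and viewed, at most 10 in all, crops included, and the job is handed in when it is done.

Besides the shell and the picture viewer there is one more tool, called after ">>>" by a JSON object that holds its "name" and its "arguments". step_arm: Moves the arm, as the interface text tells. Its arguments: {"type":"object","properties":{"targets":{"type":"string"},"gripper":{"type":"number"},"squeeze":{"type":"number"}},"required":["targets"]}

```bash
mkdir -p pics; ls
cat > h.py <<'E'
import numpy as np, cv2
from station import manip
def ray(cam,px):
    c=manip.get_calibration(cam); f=210/np.tan(np.radians(c["fov_y"])/2)
    d=(np.array(px,float)-[c["cx"],c["cy"]])/f
    u=d.copy()
    for _ in range(30): u=d/(1+c["k1"]*(u@u))
    T=np.array(c["extrinsics"]); v=T[:3,:3]@np.array([u[0],u[1],1]); return T[:3,3],v
def at_z(cam,px,z):
    o,v=ray(cam,px); return o+v*(z-o[2])/v[2]
def proj(cam,P):
    c=manip.get_calibration(cam); f=210/np.tan(np.radians(c["fov_y"])/2)
    T=np.array(c["extrinsics"]); p=T[:3,:3].T@(np.array(P,float)-T[:3,3]); u=p[:2]/p[2]
    return u*(1+c["k1"]*(u@u))*f+[c["cx"],c["cy"]]
def shot(cam,name):
    im=manip.snapshot(cam); cv2.imwrite(f"pics/{name}.png",im[:,:,::-1]); return im
E
python3 - <<'E'
from h import *
np.set_printoptions(precision=4,suppress=True)
for c in("top","side"):
    shot(c,c+"0"); k=manip.get_calibration(c); print(c,np.array(k["extrinsics"])[:3],k["fov_y"],k["k1"])
    for q in("lens","mount","seat_axis","jaw","pen","pad_low","hook_high","glue","loupe","tin","tweezer","driver"):
        for r in manip.mark_of(c,q)[:3]:
            z={"seat_axis":.008,"pad_low":.025,"hook_high":.047}.get(q,0)
            print(q,round(r["p"],2),np.round(r["position"],1),at_z(c,r["position"],z)[:2])
s=manip.sense(); print(s["t"],s["tcp_pos"],s["tool_rot"],s["force"])
a=np.hstack([cv2.imread("pics/top0.png"),cv2.imread("pics/side0.png")])
E
```

```text
pics
top [[ 0.0064 -0.9861  0.1659  0.3655]
 [-0.9999 -0.0042  0.0132 -0.0057]
 [-0.0123 -0.166  -0.9861  1.2814]] 52.30870081560511 -0.05986481892980422
lens 0.86 [367.9 245.1] [ 0.4804 -0.2284]
lens 0.68 [399.1 192. ] [ 0.6437 -0.3282]
lens 0.63 [364.2 213. ] [ 0.578  -0.2194]
mount 0.57 [242.3 231.5] [0.5197 0.1497]
mount 0.5 [311.2 236.5] [ 0.5056 -0.0583]
mount 0.33 [238.4 228.6] [0.5285 0.1617]
seat_axis 0.61 [239.5 229.5] [0.5248 0.1573]
seat_axis 0.56 [240.8 227.8] [0.5299 0.1535]Traceback (most recent call last):
  File "<stdin>", line 6, in <module>
ValueError: it knows: driver, glue, hook_high, lens, loupe, mount, pad_low, pen, seat_axis, tin, tweezer
```

View pics/top0.png

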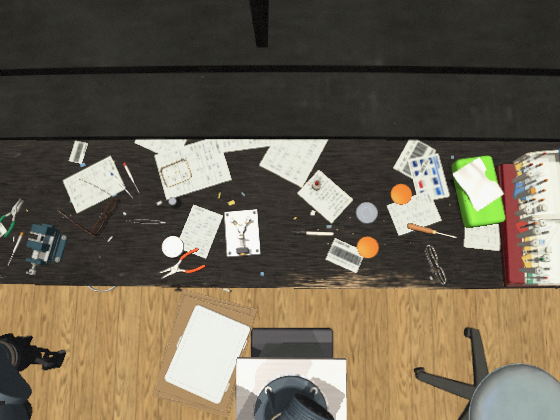

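The top view shows the clear (grey) disc, the lens, at about (367,212). The orange look-alikes are at (401,194) and (368,247), the mount at (242,232), and the pen at (320,233).

Run:
```python
from h import *
np.set_printoptions(precision=4,suppress=True)
im=shot("side","side0")
for c in("top","side"):
    k=manip.get_calibration(c); print(c,np.array(k["extrinsics"])[:3].tolist(),k["fov_y"])
    for q in("lens","mount","seat_axis","pen","pad_low","hook_high","glue","loupe"):
        for r in manip.mark_of(c,q)[:3]:
            z={"seat_axis":.008,"pad_low":.025,"hook_high":.047}.get(q,0)
            print(q,round(r["p"],2),np.round(r["position"],1),at_z(c,r["position"],z)[:2])
s=manip.sense(); print(s["t"],s["tcp_pos"],s["tool_rot"],s["force"])
t=cv2.imread("pics/top0.png")
a=cv2.resize(t[185:285,200:400],None,fx=4,fy=4,interpolation=cv2.INTER_CUBIC); cv2.imwrite("pics/topz.png",a)
```

```text
top [[0.006365460395341888, -0.9861245827254639, 0.1658848644647403, 0.36547947040464057], [-0.9999044065719095, -0.0042405868616410165, 0.013160362500573512, -0.005701386741416253], [-0.012274307802599629, -0.1659527787281635, -0.9860573089837976, 1.2813804452310351]] 52.30870081560511
lens 0.86 [367.9 245.1] [ 0.4804 -0.2284]
lens 0.68 [399.1 192. ] [ 0.6437 -0.3282]
lens 0.63 [364.2 213. ] [ 0.578  -0.2194]
mount 0.57 [242.3 231.5] [0.5197 0.1497]
mount 0.5 [311.2 236.5] [ 0.5056 -0.0583]
mount 0.33 [238.4 228.6] [0.5285 0.1617]
seat_axis 0.61 [239.5 229.5] [0.5248 0.1573]
seat_axis 0.56 [240.8 227.8] [0.5299 0.1535]
pen 0.52 [310.8 234.4] [ 0.512  -0.0571]
pad_low 0.72 [240.  226.1] [0.5328 0.1539]
hook_high 0.94 [238.7 228.8] [0.5219 0.1547]
hook_high 0.37 [362.1 217.7] [ 0.5563 -0.2051]
glue 0.58 [316.4 189.7] [ 0.6497 -0.0746]
loupe 0.57 [176.4 201.7] [0.6107 0.3552]
side [[0.8914491437895905, -0.2267752615440539, 0.39228994989475824, 0.12921131024566204], [-0.4525883353462798, -0.4875799596312317, 0.7466120690656496, -0.844216223178366], [0.021959570699114188, -0.843112545107492, -0.5372885756621649, 0.690145096062712]] 54.77340807615872
lens 0.95 [363.9 299.2] [ 0.6413 -0.3215]
lens 0.9 [319.9 285. ] [ 0.5724 -0.2335]
mount 0.9 [242.6 213.2] [0.5261 0.1493]
seat_axis 0.67 [242.1 212. ] [0.5227 0.1448]
pen 0.71 [270.9 249.1] [ 0.5262 -0.0521]
pad_low 0.83 [242.5 204.7] [0.5303 0.1585]
hook_high 0.95 [240.7 198. ] [0.5272 0.1642]
glue 0.66 [317.4 240.1] [ 0.6646 -0.0715]
glue 0.34 [241.6 199.2] [0.556  0.2295]
loupe 0.46 [241.7 179.9] [0.6081 0.3539]
1.05 [0.2071 0.5897 0.2314] [0.1681 0.9858 0.     0.    ] [-0.1474  0.2555 -0.4072]
```

View pics/topz.png

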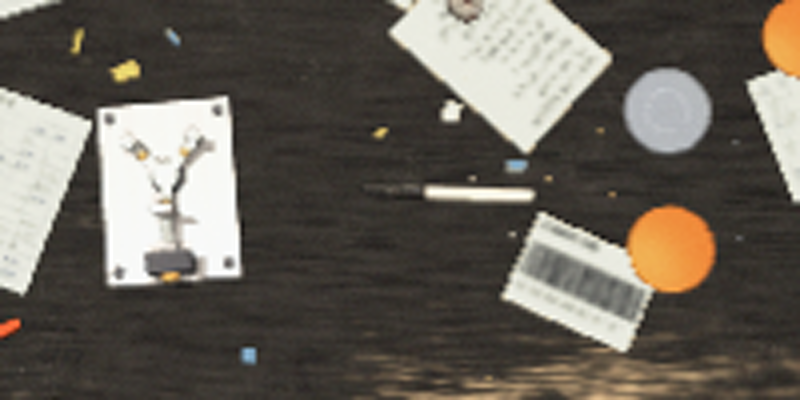

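View pics/side0.png

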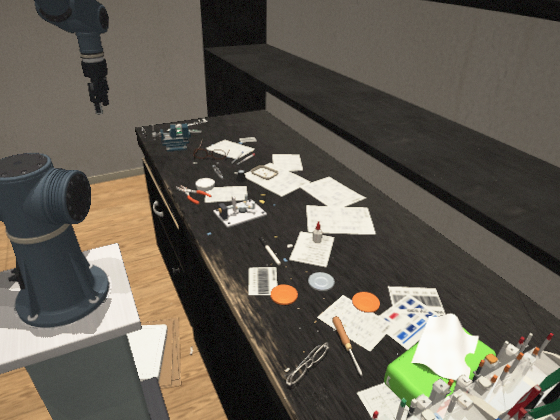

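The side view confirms the layout: lens at (321,283), mount at (242,211), and pen at (270,250). In the top zoom the housing is on the robot's side, so the mount's x points roughly along world +x. Next I'll measure both precisely by rectifying onto the plane.

```bash
cat > m.py <<'E'
from h import *
from scipy.optimize import minimize
np.set_printoptions(precision=4,suppress=True)
def rect(im,cam,c,z,half,s=.0005):
    n=int(2*half/s); g=c[0]+half-np.arange(n)*s; h=c[1]+half-np.arange(n)*s   # rows: +x up, cols: +y left
    k=manip.get_calibration(cam); f=210/np.tan(np.radians(k["fov_y"])/2); T=np.array(k["extrinsics"])
    X,Y=np.meshgrid(g,h,indexing="ij"); P=np.stack([X,Y,0*X+z],-1)-T[:3,3]; p=P@T[:3,:3]; u=p[...,:2]/p[...,2:]
    u=u*(1+k["k1"]*(u**2).sum(-1,keepdims=True))*f+[k["cx"],k["cy"]]
    return cv2.remap(im,u[...,0].astype(np.float32),u[...,1].astype(np.float32),cv2.INTER_CUBIC),g,h
def fit(im,cam,c,z,shape,p0):
    R,g,h=rect(im,cam,c,z,.11); G=cv2.GaussianBlur(cv2.cvtColor(R,cv2.COLOR_RGB2GRAY).astype(np.float32),(0,0),2)
    def val(x,y): return cv2.remap(G,((h[0]-y)/.0005).astype(np.float32),((g[0]-x)/.0005).astype(np.float32),cv2.INTER_LINEAR)
    def pts(p,d):
        if shape=="disc": a=np.linspace(0,2*np.pi,120); return p[0]+(.032+d)*np.cos(a),p[1]+(.032+d)*np.sin(a)
        t=np.linspace(-.9,.9,60); a,b=.068,.05
        x=np.r_[a*t,a*t,0*t+a+d,0*t-a-d]; y=np.r_[0*t+b+d,0*t-b-d,b*t,b*t]
        return p[0]+x*np.cos(p[2])-y*np.sin(p[2]),p[1]+x*np.sin(p[2])+y*np.cos(p[2])
    def cost(p):
        i=val(*[q[None] for q in pts(p,-.003)])[0]; o=val(*[q[None] for q in pts(p,.003)])[0]
        return -np.mean(np.clip(i-o,-80,80))
    best=min((minimize(cost,np.array(p0)+np.r_[dx,dy,([0] if shape!="disc" else [])],method="Nelder-Mead",options=dict(initial_simplex=None,xatol=1e-5,fatol=1e-3)) for dx in(-.006,0,.006) for dy in(-.006,0,.006)),key=lambda r:r.fun)
    return best.x,best.fun,R
if __name__=="__main__":
    for cam in("top","side"):
        im=cv2.imread(f"pics/{cam}0.png")[:,:,::-1].copy()
        print(cam,"mount",*fit(im,cam,(.524,.15),.008,"plate",[.524,.15,.05])[:2])
        print(cam,"lens",*fit(im,cam,(.578,-.222),.008,"disc",[.578,-.224])[:2])
E
python3 m.py
python3 - <<'E'
from m import *
out=[]
for cam in("top","side"):
    im=cv2.imread(f"pics/{cam}0.png")[:,:,::-1].copy()
    x,f,R=fit(im,cam,(.524,.15),.008,"plate",[.524,.15,.05]); 
    R=R.copy(); c,s=np.cos(x[2]),np.sin(x[2])
    q=[[int((.634-(x[0]+a*c-b*s))*2000),0] for a,b in()] 
    P=np.array([[(.15+.11-(x[1]+a*s+b*c))/.0005,(.524+.11-(x[0]+a*c-b*s))/.0005] for a,b in((.068,.05),(.068,-.05),(-.068,-.05),(-.068,.05))]).astype(int)
    cv2.polylines(R,[P],True,(255,0,0),1); out.append(R[60:400,60:400])
cv2.imwrite("pics/rect.png",np.hstack(out)[:,:,::-1])
E
```

```text
top mount [0.5151 0.1502 0.0802] -79.98731231689453
top lens [ 0.5804 -0.2254] -80.0
side mount [0.5151 0.1504 0.0869] -71.21823120117188
side lens [ 0.5771 -0.2287] -80.0
```

View pics/rect.png

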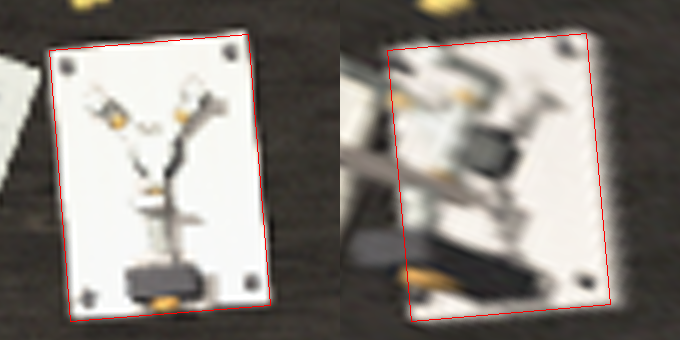

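The rectified views show that the plate outline fits well in both cameras, with yaw about 0.08 rad. The posts are at the top and the jaw and housing at the bottom. I'll refine the fit without clipping.

```bash
sed -i 's/np.mean(np.clip(i-o,-80,80))/np.mean(np.clip(i-o,-250,250))/; s/pts(p,-.003)/pts(p,-.002)/; s/pts(p,.003)/pts(p,.002)/' m.py; python3 m.py
python3 - <<'E'
from h import *
s=manip.sense(); print(s)
from scipy.spatial.transform import Rotation as R
print(R.from_quat(s["tool_rot"]).as_matrix().round(3))
E
```

```text
top mount [0.5162 0.1503 0.0905] -140.8712921142578
top lens [ 0.5793 -0.2248] -91.820556640625
side mount [0.516  0.1505 0.0898] -70.5300064086914
side lens [ 0.5785 -0.2271] -97.05142974853516
{'t': 1.05, 'q': array([ 1.05449448e+00,  5.27439958e-01,  1.43268642e+00,  5.90845615e-06,
        1.18140866e+00, -1.78508223e-01]), 'qd': array([-9.96971106e-04,  1.05068527e-04,  1.34574334e-03,  1.90572662e-03,
        4.08698885e-05, -6.61202971e-04]), 'tau': array([ 1.21382804e-03, -4.42322409e+01, -1.78427678e+01, -2.09029727e-04,
        6.98549829e-04, -5.85685399e-06]), 'tcp_pos': array([0.20709686, 0.58967548, 0.23135166]), 'tool_rot': array([1.68096064e-01, 9.85770619e-01, 2.80198765e-05, 7.23896830e-06]), 'force': array([-0.14736826,  0.25546964, -0.40715997]), 'ft_torque': array([-0.03993847,  0.00533235,  0.04622232]), 'gripper_force': 0.0, 'finger_gap': 1.001629126209774}
[[-0.943  0.331  0.   ]
 [ 0.331  0.943  0.   ]
 [-0.     0.    -1.   ]]
```

Lens centre is at about (0.579, -0.226), seat axis at about (0.526, 0.151), and mount yaw is about 0.088 rad. First move: to above the lens, with the finger line turned along the mount's y.

>>> {"name": "step_arm", "arguments": {"targets": "-621 -646 111 -24.4;-621 -646 111 -24.4;-621 -646 111 -24.4;-621 -646 111 -24.4;-621 -646 111 -24.4;-621 -646 111 -24.4;-621 -646 111 -24.4;-621 -646 111 -24.4;-621 -646 111 -24.4;-621 -646 111 -24.4;-621 -646 111 -24.4;-621 -646 111 -24.4", "gripper": 0, "squeeze": 40}}

```text
t: 2.25
tcp_pos: [0.4545, 0.0471, 0.1578]
tool_rot: [-0.044, 0.999, -0.0, 0.001]
force: [0.8, 0.6, -0.5]
finger_gap: 0.998
gripper_force: 0.0
```

```bash
cat > to.py <<'E'
import sys
from h import *
from scipy.spatial.transform import Rotation as R
def rel(P,yaw=.088):
    s=manip.sense(); M=R.from_quat(s["tool_rot"]).as_matrix()
    d=M.T@(np.array(P)-s["tcp_pos"])*1000
    a=np.degrees(np.arctan2(M[1,1],M[0,1]))
    print("t",round(s["t"],2),"tcp",(s["tcp_pos"]*1000).round(1),"tilt",M[:,2].round(4),"F",s["force"].round(2),"gap",round(s["finger_gap"]*85,1),"grip",round(s["gripper_force"],1))
    print("rel",d.round(1),"turn",round((a-90-np.degrees(yaw)),2))
if __name__=="__main__": rel([float(v) for v in sys.argv[1:4]])
E
python3 to.py .579 -.226 .12
```

```text
t 2.25 tcp [454.5  47.1 157.8] tilt [ 0.0011 -0.     -1.    ] F [ 0.82  0.63 -0.53] gap 84.9 grip 0.0
rel [-100.  -282.9   37.9] turn -0.02
```

>>> {"name": "step_arm", "arguments": {"targets": "-100 -283 38 0;-100 -283 38 0;-100 -283 38 0;-100 -283 38 0;-100 -283 38 0;-100 -283 38 0;-100 -283 38 0;-100 -283 38 0", "gripper": 0.1}}

```text
t: 3.05
tcp_pos: [0.5781, -0.2253, 0.1192]
tool_rot: [-0.043, 0.999, 0.0, -0.0]
force: [-0.9, 0.6, -0.3]
finger_gap: 0.905
gripper_force: 0.0
```

Run:
```python
from m import *
from to import rel
rel([.579,-.226,.12])
im=shot("side","side1"); shot("top","top1")
a=cv2.imread("pics/side1.png")[200:330,240:400]; b=cv2.imread("pics/top1.png")[160:290,300:460]
cv2.imwrite("pics/v1.png",cv2.resize(np.hstack([b,a]),None,fx=2.5,fy=2.5,interpolation=cv2.INTER_CUBIC))
```

```text
t 3.05 tcp [ 578.1 -225.3  119.2] tilt [-0.0003  0.0004 -1.    ] F [-0.86  0.62 -0.35] gap 76.9 grip 0.0
rel [-0.8 -0.8 -0.8] turn -0.14
```

View pics/v1.png

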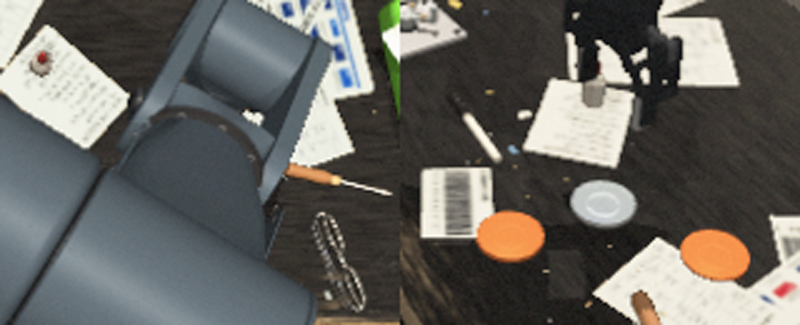

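The arm hides the lens from above. The side view shows the gripper clear over the lens, with the orange discs and the glue clear of the fingers. Descending.

>>> {"name": "step_arm", "arguments": {"targets": "0 0 40 0;0 0 80 0;0 0 100 0;0 0 108 0;0 0 114 0;0 0 117 0;0 0 117 0"}}

```text
t: 3.85
tcp_pos: [0.5786, -0.2238, 0.0036]
tool_rot: [-0.044, 0.999, -0.0, 0.001]
force: [-0.5, 0.0, 0.5]
finger_gap: 0.904
gripper_force: 0.0
```

Run:
```python
from m import *
from to import rel
rel([.579,-.226,-.002])
im=shot("side","side2")
cv2.imwrite("pics/v2.png",cv2.resize(cv2.imread("pics/side2.png")[230:320,270:390],None,fx=6,fy=6,interpolation=cv2.INTER_CUBIC))
```

```text
t 3.85 tcp [ 578.6 -223.8    3.6] tilt [ 0.0012 -0.0008 -1.    ] F [-0.52  0.01  0.47] gap 76.9 grip 0.0
rel [-0.2 -2.2  5.6] turn 0.03
```

View pics/v2.png

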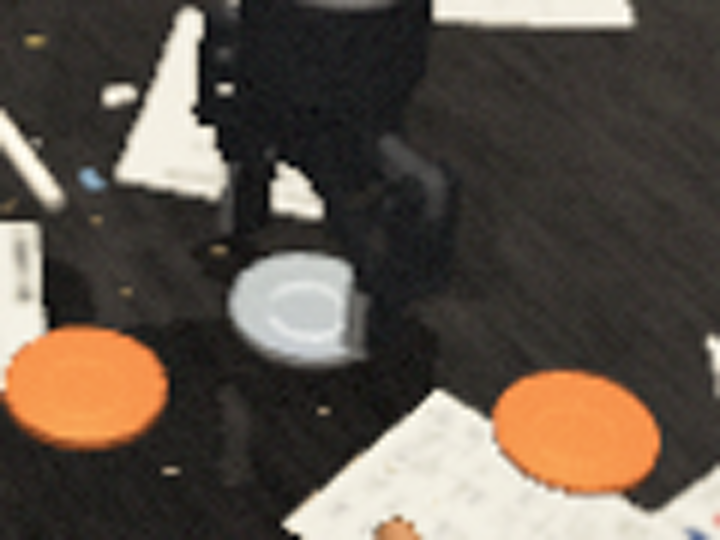

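The lens (about (300,310) in the crop) lies between the fingers, near finger at its right edge. Fine-tune down and close gently.

>>> {"name": "step_arm", "arguments": {"targets": "0 -2 3 0;0 -2 6 0;0 -2 6 0;0 -2 6 0"}}

```text
t: 4.3
tcp_pos: [0.5782, -0.226, -0.0033]
tool_rot: [-0.044, 0.999, 0.0, -0.0]
force: [1.1, 0.0, -0.1]
finger_gap: 0.903
gripper_force: 0.0
```

>>> {"name": "step_arm", "arguments": {"targets": "0 0 0 0;0 0 0 0;0 0 0 0;0 0 0 0;0 0 0 0", "gripper": 0.3, "squeeze": 40}}

```text
t: 4.8
tcp_pos: [0.5783, -0.226, -0.0025]
tool_rot: [-0.044, 0.999, -0.0, 0.0]
force: [-0.6, -0.1, 5.7]
finger_gap: 0.71
gripper_force: 41.2
```

```bash
python3 to.py .579 -.226 -.002
```

```text
t 4.8 tcp [ 578.3 -226.    -2.5] tilt [ 2.e-04 -3.e-04 -1.e+00] F [-0.61 -0.11  5.66] gap 60.3 grip 41.2
rel [-0.7 -0.1 -0.5] turn 0.01
```

Grip is good: a joint-based gap of 0.71 corresponds to about 64 mm. Lifting gently.

>>> {"name": "step_arm", "arguments": {"targets": "0 0 -2 0;0 0 -6 0;0 0 -16 0;0 0 -36 0;0 0 -61 0;0 0 -86 0;0 0 -106 0;0 0 -121 0;0 0 -121 0;0 0 -121 0"}}

```text
t: 5.8
tcp_pos: [0.5781, -0.2258, 0.1177]
tool_rot: [-0.044, 0.999, 0.0, -0.0]
force: [0.3, -0.1, -0.3]
finger_gap: 0.711
gripper_force: 40.8
```

Run:
```python
from m import *
from to import rel
rel([.5459,.1531,.12])
im=shot("side","side3")
cv2.imwrite("pics/v3.png",cv2.resize(cv2.imread("pics/side3.png")[170:300,270:430],None,fx=4.5,fy=4.5,interpolation=cv2.INTER_CUBIC))
```

```text
t 5.8 tcp [ 578.1 -225.8  117.7] tilt [-0.0001  0.0001 -1.    ] F [ 0.29 -0.13 -0.33] gap 60.4 grip 40.8
rel [ -1.3 380.2  -2.3] turn 0.01
```

View pics/v3.png

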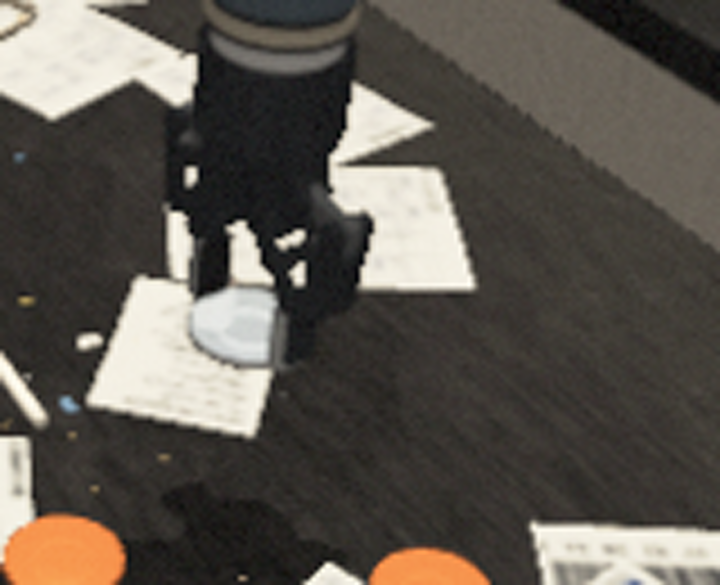

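The lens is held flat between the pads (about (240,325) in the crop). Moving to above the mount.

>>> {"name": "step_arm", "arguments": {"targets": "0 15 0 0;0 45 0 0;-1 85 0 0;-1 130 0 0;-1 175 0 0;-1 220 0 0;-1 265 0 0;-1 305 0 0;-1 340 0 0;-1 365 0 0;-1 380 0 0;-1 380 0 0"}}

```text
t: 7.05
tcp_pos: [0.5445, 0.1548, 0.117]
tool_rot: [-0.046, 0.999, 0.0, -0.001]
force: [0.8, -0.7, 0.1]
finger_gap: 0.708
gripper_force: 40.8
```

Run:
```python
from m import *
from to import rel
manip.snapshot("top")
rel([.5459,.1531,.0505])
```

```text
t 7.1 tcp [545.1 153.3 117.1] tilt [-0.0014 -0.0005 -1.    ] F [-0.04 -0.65 -1.56] gap 60.3 grip 40.8
rel [-0.9 -0.3 66.6] turn 0.12
```

Lower to lens underside about 54 mm, above the highest hooks and below the jaw top, and look.

>>> {"name": "step_arm", "arguments": {"targets": "-1 0 20 0;-1 0 40 0;-1 0 55 0;-1 0 62 0;-1 0 66 0;-1 0 66 0"}}

```text
t: 7.7
tcp_pos: [0.547, 0.152, 0.0515]
tool_rot: [-0.043, 0.999, -0.0, -0.0]
force: [0.1, 0.0, -0.9]
finger_gap: 0.711
gripper_force: 40.8
```

Run:
```python
from m import *
from to import rel
rel([.5459,.1531,.0505])
im=shot("side","side4")
print([ (round(r["p"],2),np.round(r["position"],1)) for r in manip.mark_of("side","lens")[:3]], proj("side",[.5459,.1531,.053]))
cv2.imwrite("pics/v4.png",cv2.resize(cv2.imread("pics/side4.png")[150:240,190:310],None,fx=6,fy=6,interpolation=cv2.INTER_CUBIC))
```

```text
t 7.7 tcp [547.  152.   51.5] tilt [-0.0005 -0.0001 -1.    ] F [ 0.08  0.   -0.88] gap 60.4 grip 40.8
rel [1.  1.2 1. ] turn -0.06
[(0.83, array([283. , 288.5])), (0.8, array([366. , 303.7])), (0.43, array([251.1, 196.9]))] [247.6361 196.6971]
```

View pics/v4.png

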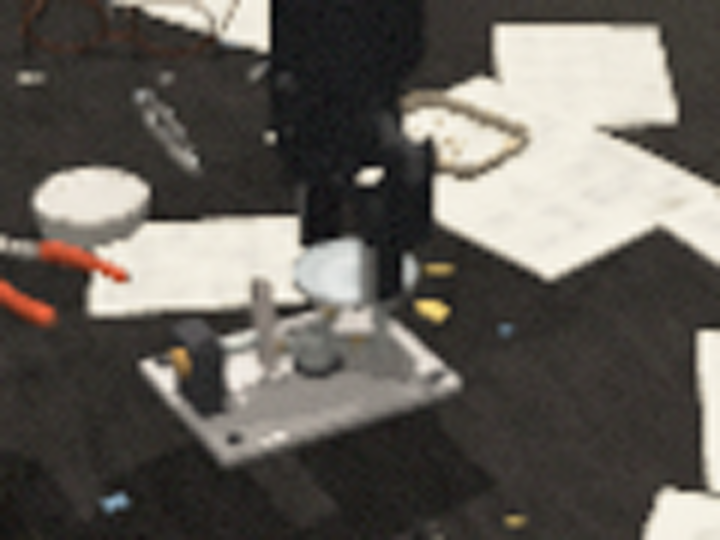

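The lens is above the posts and in front of the jaw (jaw at about (265,325) in the crop, lens at (350,270)). Now move toward the jaw and feel for contact.

>>> {"name": "step_arm", "arguments": {"targets": "4 1 0 0;8 1 0 0;11 1 0 0;12 1 0 0;12 1 0 0;12 1 0 0"}}

```text
t: 8.4
tcp_pos: [0.535, 0.1528, 0.0518]
tool_rot: [-0.044, 0.999, 0.0, 0.0]
force: [0.2, -0.1, -1.9]
finger_gap: 0.71
gripper_force: 40.8
```

>>> {"name": "step_arm", "arguments": {"targets": "1 0 0 0;1 0 0 0;1 0 0 0;1 0 0 0"}}

```text
t: 8.8
tcp_pos: [0.5339, 0.1526, 0.0517]
tool_rot: [-0.044, 0.999, -0.0, 0.0]
force: [-0.5, -0.3, -0.3]
finger_gap: 0.711
gripper_force: 40.8
```

>>> {"name": "step_arm", "arguments": {"targets": "1 0 0 0;1 0 0 0;1 0 0 0;1 0 0 0"}}

```text
t: 9.2
tcp_pos: [0.5328, 0.1526, 0.0517]
tool_rot: [-0.044, 0.999, -0.0, 0.0]
force: [-0.1, 0.4, -1.4]
finger_gap: 0.706
gripper_force: 40.8
```

>>> {"name": "step_arm", "arguments": {"targets": "1 0 0 0;1 0 0 0;1 0 0 0;1 0 0 0"}}

```text
t: 9.6
tcp_pos: [0.5319, 0.1525, 0.0518]
tool_rot: [-0.044, 0.999, -0.0, 0.0]
force: [0.7, 0.3, -0.4]
finger_gap: 0.707
gripper_force: 40.8
```

>>> {"name": "step_arm", "arguments": {"targets": "1 0 0 0;1 0 0 0;1 0 0 0;1 0 0 0"}}

```text
t: 10.0
tcp_pos: [0.5308, 0.1524, 0.0517]
tool_rot: [-0.044, 0.999, 0.0, 0.0]
force: [0.2, 0.2, -1.3]
finger_gap: 0.709
gripper_force: 40.8
```

>>> {"name": "step_arm", "arguments": {"targets": "1 0 0 0;1 0 0 0;1 0 0 0;1 0 0 0"}}

```text
t: 10.4
tcp_pos: [0.5299, 0.1523, 0.0518]
tool_rot: [-0.044, 0.999, -0.0, 0.0]
force: [0.4, -0.4, 0.1]
finger_gap: 0.709
gripper_force: 40.8
```

>>> {"name": "step_arm", "arguments": {"targets": "1 0 0 0;1 0 0 0;1 0 0 0;1 0 0 0"}}

```text
t: 10.8
tcp_pos: [0.5297, 0.1523, 0.0519]
tool_rot: [-0.044, 0.999, 0.0, 0.001]
force: [2.1, 0.8, 0.0]
finger_gap: 0.706
gripper_force: 40.8
```

>>> {"name": "step_arm", "arguments": {"targets": "1 0 0 0;1 0 0 0;1 0 0 0;1 0 0 0"}}

```text
t: 11.2
tcp_pos: [0.5283, 0.1521, 0.0518]
tool_rot: [-0.044, 0.999, -0.0, 0.0]
force: [3.8, 0.4, 0.4]
finger_gap: 0.71
gripper_force: 40.8
```

Jaw contact is felt at TCP x≈0.5298, so the seat axis is at TCP x≈0.524. Push the jaw to about 7 mm off-axis.

>>> {"name": "step_arm", "arguments": {"targets": "2 0 0 0;4 0 0 0;6 0 0 0;8 0 0 0;10 0 0 0;11.5 0 0 0;12 0 0 0;12 0 0 0;12 0 0 0"}}

```text
t: 12.1
tcp_pos: [0.518, 0.1512, 0.0522]
tool_rot: [-0.044, 0.999, 0.0, 0.002]
force: [6.5, 0.7, 0.1]
finger_gap: 0.707
gripper_force: 40.7
```

Run:
```python
from m import *
from to import rel
rel([.5168,.1507,.0505])
im=shot("side","side5"); shot("top","top5")
a=cv2.imread("pics/side5.png")[165:235,190:280]; b=cv2.imread("pics/top5.png")[190:260,200:290]
cv2.imwrite("pics/v5.png",cv2.resize(np.hstack([a,b]),None,fx=4.4,fy=4.4,interpolation=cv2.INTER_CUBIC))
```

```text
t 12.1 tcp [518.  151.2  52.2] tilt [ 0.0049  0.0004 -1.    ] F [6.52 0.69 0.07] gap 60.1 grip 40.7
rel [ 1.3 -0.4  1.7] turn -0.01
```

View pics/v5.png

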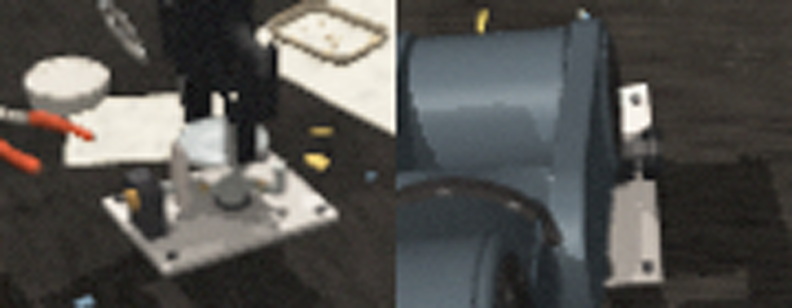

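Lens edge pushes the jaw back (6.5 N, about 5.8 mm off-axis), and the side view shows it over the seat. Shift about 1.3 mm more and lower towards the hooks.

>>> {"name": "step_arm", "arguments": {"targets": "1 0 0 0;1.3 0 2 0;1.3 0 4 0;1.3 0 6 0;1.3 0 6 0;1.3 0 6 0"}}

```text
t: 12.8
tcp_pos: [0.5172, 0.1511, 0.0464]
tool_rot: [-0.044, 0.999, 0.0, 0.003]
force: [6.9, 1.0, 0.5]
finger_gap: 0.71
gripper_force: 40.9
```

>>> {"name": "step_arm", "arguments": {"targets": "0 0 1 0;0 0 2 0;0 0 2 0;0 0 2 0"}}

```text
t: 13.2
tcp_pos: [0.5172, 0.1511, 0.0445]
tool_rot: [-0.044, 0.999, 0.0, 0.003]
force: [7.1, 0.9, 2.2]
finger_gap: 0.708
gripper_force: 40.9
```

>>> {"name": "step_arm", "arguments": {"targets": "0 0 1 0;0 0 2 0;0 0 2 0;0 0 2 0"}}

```text
t: 13.6
tcp_pos: [0.5173, 0.1511, 0.0425]
tool_rot: [-0.044, 0.999, 0.0, 0.003]
force: [5.5, 0.6, 0.5]
finger_gap: 0.709
gripper_force: 40.9
```

>>> {"name": "step_arm", "arguments": {"targets": "0 0 1 0;0 0 2 0;0 0 2 0;0 0 2 0"}}

```text
t: 14.0
tcp_pos: [0.5173, 0.1511, 0.0405]
tool_rot: [-0.044, 0.999, 0.0, 0.003]
force: [7.0, 1.2, 1.0]
finger_gap: 0.708
gripper_force: 40.9
```

>>> {"name": "step_arm", "arguments": {"targets": "0 0 1 0;0 0 2 0;0 0 2 0;0 0 2 0"}}

```text
t: 14.4
tcp_pos: [0.5173, 0.1511, 0.0385]
tool_rot: [-0.044, 0.999, 0.0, 0.003]
force: [6.3, 0.9, 0.7]
finger_gap: 0.708
gripper_force: 40.9
```

>>> {"name": "step_arm", "arguments": {"targets": "0 0 1 0;0 0 2 0;0 0 2 0;0 0 2 0"}}

```text
t: 14.8
tcp_pos: [0.5173, 0.1511, 0.0365]
tool_rot: [-0.044, 0.999, 0.0, 0.003]
force: [7.3, -0.1, 1.1]
finger_gap: 0.71
gripper_force: 40.9
```

Past the hooks' possible top range with no contact. Continue down.

>>> {"name": "step_arm", "arguments": {"targets": "0 0 1 0;0 0 2 0;0 0 2 0;0 0 2 0"}}

```text
t: 15.2
tcp_pos: [0.5173, 0.1511, 0.0345]
tool_rot: [-0.044, 0.999, 0.0, 0.003]
force: [7.0, 0.9, 1.6]
finger_gap: 0.709
gripper_force: 40.9
```

>>> {"name": "step_arm", "arguments": {"targets": "0 0 1 0;0 0 2 0;0 0 2 0;0 0 2 0"}}

```text
t: 15.6
tcp_pos: [0.5173, 0.1511, 0.0325]
tool_rot: [-0.044, 0.999, 0.0, 0.003]
force: [6.1, 0.7, 2.6]
finger_gap: 0.71
gripper_force: 40.9
```

>>> {"name": "step_arm", "arguments": {"targets": "0 0 1 0;0 0 1 0;0 0 1 0;0 0 1 0"}}

```text
t: 16.0
tcp_pos: [0.5173, 0.1511, 0.0315]
tool_rot: [-0.044, 0.999, 0.0, 0.003]
force: [7.5, -0.3, 0.9]
finger_gap: 0.711
gripper_force: 40.9
```

>>> {"name": "step_arm", "arguments": {"targets": "0 0 1 0;0 0 1 0;0 0 1 0;0 0 1 0"}}

```text
t: 16.4
tcp_pos: [0.5174, 0.1511, 0.0306]
tool_rot: [-0.044, 0.999, 0.0, 0.003]
force: [6.6, 0.7, 1.3]
finger_gap: 0.708
gripper_force: 40.9
```

>>> {"name": "step_arm", "arguments": {"targets": "0 0 1 0;0 0 1 0;0 0 1 0;0 0 1 0"}}

```text
t: 16.8
tcp_pos: [0.5173, 0.1511, 0.0295]
tool_rot: [-0.044, 0.999, 0.0, 0.003]
force: [6.9, 0.5, 1.6]
finger_gap: 0.707
gripper_force: 40.9
```

>>> {"name": "step_arm", "arguments": {"targets": "0 0 1 0;0 0 1 0;0 0 1 0;0 0 1 0"}}

```text
t: 17.2
tcp_pos: [0.5174, 0.1511, 0.0285]
tool_rot: [-0.044, 0.999, 0.0, 0.003]
force: [7.0, -0.4, 0.6]
finger_gap: 0.708
gripper_force: 40.9
```

>>> {"name": "step_arm", "arguments": {"targets": "0 0 1 0;0 0 1 0;0 0 1 0;0 0 1 0"}}

```text
t: 17.6
tcp_pos: [0.5174, 0.1511, 0.0276]
tool_rot: [-0.044, 0.999, 0.0, 0.003]
force: [7.4, 0.3, 1.6]
finger_gap: 0.709
gripper_force: 41.0
```

>>> {"name": "step_arm", "arguments": {"targets": "0 0 1 0;0 0 1 0;0 0 1 0;0 0 1 0"}}

```text
t: 18.0
tcp_pos: [0.5174, 0.1511, 0.0273]
tool_rot: [-0.044, 0.999, 0.0, 0.003]
force: [5.6, -0.0, 6.7]
finger_gap: 0.706
gripper_force: 41.7
```

>>> {"name": "step_arm", "arguments": {"targets": "0 0 1 0;0 0 1 0;0 0 1 0;0 0 1 0"}}

```text
t: 18.4
tcp_pos: [0.5174, 0.1511, 0.0271]
tool_rot: [-0.044, 0.999, 0.0, 0.003]
force: [4.7, -0.5, 13.3]
finger_gap: 0.708
gripper_force: 42.6
```

Pads found at TCP z≈27.4 mm (lens underside about 30 mm). Ease off, then slide toward the posts.

>>> {"name": "step_arm", "arguments": {"targets": "0 0 -1 0;0 0 -1.7 0;0 0 -1.7 0;0 0 -1.7 0"}}

```text
t: 18.8
tcp_pos: [0.5174, 0.1511, 0.0274]
tool_rot: [-0.044, 0.999, 0.0, 0.003]
force: [6.0, 0.8, 2.2]
finger_gap: 0.709
gripper_force: 41.1
```

>>> {"name": "step_arm", "arguments": {"targets": "-1 0 0 0;-2 0 0 0;-3 0 0 0;-4 0 0 0;-4.5 0 0 0;-4.5 0 0 0;-4.5 0 0 0"}}

```text
t: 19.5
tcp_pos: [0.5175, 0.1511, 0.0272]
tool_rot: [-0.044, 0.999, -0.0, -0.001]
force: [0.8, -0.8, 8.9]
finger_gap: 0.709
gripper_force: 42.0
```

>>> {"name": "step_arm", "arguments": {"targets": "-0.5 0 0 0;-1 0 0 0;-1 0 0 0;-1 0 0 0"}}

```text
t: 19.9
tcp_pos: [0.5176, 0.1511, 0.0272]
tool_rot: [-0.044, 0.999, -0.0, -0.002]
force: [-0.0, -0.9, 9.1]
finger_gap: 0.709
gripper_force: 42.2
```

The lens stuck by friction on the pads, with the arm flexing. Undo the slide, lift about 0.9 mm (there is 2 mm of play under the hooks), then slide again.

>>> {"name": "step_arm", "arguments": {"targets": "2 0 0 0;4 0 0 0;5.5 0 0 0;5.5 0 -0.5 0;5.5 0 -1 0;5.5 0 -1 0;5.5 0 -1 0"}}

```text
t: 20.6
tcp_pos: [0.5172, 0.1511, 0.0279]
tool_rot: [-0.044, 0.999, 0.0, 0.003]
force: [7.1, 1.5, 0.4]
finger_gap: 0.706
gripper_force: 40.7
```

>>> {"name": "step_arm", "arguments": {"targets": "-1 0 0 0;-2 0 0 0;-2 0 0 0;-2 0 0 0"}}

```text
t: 21.0
tcp_pos: [0.5175, 0.1511, 0.0276]
tool_rot: [-0.044, 0.999, -0.0, 0.001]
force: [5.5, 0.6, 0.0]
finger_gap: 0.706
gripper_force: 40.8
```

```bash
python3 to.py .5228 .1507 .0284
```

```text
t 21.0 tcp [517.5 151.1  27.6] tilt [ 2.1e-03  1.0e-04 -1.0e+00] F [5.54 0.64 0.02] gap 60.0 grip 40.8
rel [-5.2 -0.9 -0.8] turn 0.0
```

Run:
```python
from m import *
for c in("side","side","top","side"):
    manip.snapshot(c); s=manip.sense(); print(s["force"].round(2),s["ft_torque"].round(3),(s["tcp_pos"]*1000).round(2),s["q"].round(4),s["tau"].round(2))
for q in("lens","hook_high","pad_low"):
    for r in manip.mark_of("side",q)[:4]: print(q,round(r["p"],2),np.round(r["position"],1))
for r in manip.masks_of("side","lens")[:4]:
    v,u=np.nonzero(r["pixels"]); print(r["p"],len(u),u.min(),u.max(),v.min(),v.max(),u.mean(),v.mean())
print(proj("side",[.517,.151,.030]),proj("side",[.526,.151,.030]))
```

```text
[4.33 0.8  0.82] [-0.006 -0.933 -0.036] [517.52 151.14  27.6 ] [ 0.0768  0.7355  1.792  -0.0001  0.6119 -1.582 ] [  0.73 -41.    -3.65   0.04   1.6   -0.01]
[5.56 0.55 0.87] [ 0.009 -0.919  0.004] [517.52 151.12  27.6 ] [ 0.0768  0.7355  1.792  -0.0001  0.6119 -1.582 ] [  0.73 -41.01  -3.65   0.04   1.6   -0.01]
[ 5.37  0.61 -0.08] [ 0.018 -0.941 -0.042] [517.52 151.13  27.6 ] [ 0.0768  0.7355  1.792  -0.0001  0.6119 -1.582 ] [  0.73 -41.01  -3.65   0.04   1.6   -0.01]
[5.01 0.04 0.88] [ 0.08  -0.955 -0.002] [517.51 151.12  27.62] [ 0.0768  0.7355  1.7921 -0.0001  0.6119 -1.5819] [  0.74 -41.01  -3.65   0.04   1.6   -0.01]
lens 0.7 [365.8 303. ]
lens 0.67 [282.2 291.4]
lens 0.46 [242.  205.3]
hook_high 0.81 [242.6 201.3]
pad_low 0.9 [244.3 205.2]
0.73 435 271 297 284 304 283.5494252873563 294.25747126436784
0.73 497 352 379 292 313 365.46076458752515 302.5492957746479
0.36 784 214 266 197 226 238.18239795918367 213.54591836734693
[239.4204 205.4351] [242.1201 204.7901]
```

>>> {"name": "step_arm", "arguments": {"targets": "0 0 -1 0;0 0 -2 0;0 0 -2 0;0 0 -2 0"}}

```text
t: 21.8
tcp_pos: [0.5181, 0.1512, 0.0294]
tool_rot: [-0.044, 0.999, 0.0, 0.002]
force: [6.7, 1.5, -1.7]
finger_gap: 0.706
gripper_force: 40.4
```

```bash
cat > w.py <<'E'
from h import *
n=6; L=[]
for i in range(n): manip.snapshot("side"); s=manip.sense(); L.append(np.r_[s["force"],s["ft_torque"]])
print("t",s["t"],"mean F,T",np.mean(L,0).round(2),"tcp",(s["tcp_pos"]*1000).round(2),"tilt",s["tool_rot"].round(4))
E
python3 w.py
```

```text
t 22.1 mean F,T [ 6.38  0.27 -2.09  0.1  -1.12 -0.01] tcp [518.08 151.22  29.42] tilt [-4.39e-02  9.99e-01  1.00e-04  1.60e-03]
```

>>> {"name": "step_arm", "arguments": {"targets": "-0.5 0 0 0;-1 0 0 0;-1 0 0 0;-1 0 0 0"}}

```text
t: 22.5
tcp_pos: [0.5189, 0.1513, 0.0294]
tool_rot: [-0.044, 0.999, 0.0, 0.001]
force: [6.4, 0.5, -2.3]
finger_gap: 0.708
gripper_force: 40.5
```

```bash
python3 w.py
```

```text
t 22.8 mean F,T [ 6.07  0.63 -1.97  0.12 -1.09 -0.04] tcp [518.86 151.3   29.38] tilt [-4.39e-02  9.99e-01  1.00e-04  1.40e-03]
```

It's free at this height, so the sticking was pad friction. Lower to about 0.8 mm above the pads and slide.

>>> {"name": "step_arm", "arguments": {"targets": "0 0 0.6 0;0 0 1.1 0;0 0 1.1 0;0 0 1.1 0"}}

```text
t: 23.2
tcp_pos: [0.5191, 0.1513, 0.0285]
tool_rot: [-0.044, 0.999, 0.0, 0.002]
force: [5.7, 1.0, -0.8]
finger_gap: 0.705
gripper_force: 40.7
```

>>> {"name": "step_arm", "arguments": {"targets": "-0.5 0 0 0;-1 0 0 0;-1.5 0 0 0;-1.5 0 0 0;-1.5 0 0 0"}}

```text
t: 23.7
tcp_pos: [0.5202, 0.1514, 0.0285]
tool_rot: [-0.044, 0.999, 0.0, 0.001]
force: [5.6, 0.7, -0.2]
finger_gap: 0.708
gripper_force: 40.7
```

```bash
python3 w.py
```

```text
t 24.0 mean F,T [ 5.74  0.83  0.22  0.1  -0.96 -0.01] tcp [520.2  151.42  28.48] tilt [-0.044   0.999   0.      0.0013]
```

>>> {"name": "step_arm", "arguments": {"targets": "-0.5 0 0 0;-1 0 0 0;-1.3 0 0 0;-1.3 0 0 0;-1.3 0 0 0"}}

```text
t: 24.5
tcp_pos: [0.5212, 0.1515, 0.0284]
tool_rot: [-0.044, 0.999, 0.0, 0.001]
force: [5.3, 0.4, -0.9]
finger_gap: 0.708
gripper_force: 40.8
```

>>> {"name": "step_arm", "arguments": {"targets": "-0.5 0 0 0;-1 0 0 0;-1 0 0 0;-1 0 0 0"}}

```text
t: 24.9
tcp_pos: [0.522, 0.1516, 0.0284]
tool_rot: [-0.044, 0.999, 0.0, 0.001]
force: [5.7, 0.5, -0.4]
finger_gap: 0.709
gripper_force: 40.8
```

```bash
python3 w.py
```

```text
t 25.2 mean F,T [ 5.45  0.34 -0.11  0.07 -0.89 -0.01] tcp [521.99 151.58  28.39] tilt [-4.40e-02  9.99e-01  0.00e+00  7.00e-04]
```

>>> {"name": "step_arm", "arguments": {"targets": "-0.5 0 0 0;-1 0 0 0;-1 0 0 0;-1 0 0 0"}}

```text
t: 25.6
tcp_pos: [0.5227, 0.1517, 0.0283]
tool_rot: [-0.044, 0.999, 0.0, 0.0]
force: [4.9, -0.2, 0.2]
finger_gap: 0.709
gripper_force: 40.8
```

>>> {"name": "step_arm", "arguments": {"targets": "-0.5 0 0 0;-1 0 0 0;-1 0 0 0;-1 0 0 0"}}

```text
t: 26.0
tcp_pos: [0.5234, 0.1517, 0.0283]
tool_rot: [-0.044, 0.999, 0.0, 0.0]
force: [4.7, 1.3, 0.1]
finger_gap: 0.712
gripper_force: 40.8
```

```bash
python3 w.py
```

```text
t 26.3 mean F,T [ 4.71  0.33  0.08  0.06 -0.81  0.02] tcp [523.39 151.74  28.35] tilt [-0.044  0.999  0.     0.   ]
```

>>> {"name": "step_arm", "arguments": {"targets": "-0.5 0 0 0;-1 0 0 0;-1 0 0 0;-1 0 0 0"}}

```text
t: 26.7
tcp_pos: [0.5241, 0.1518, 0.0283]
tool_rot: [-0.044, 0.999, -0.0, -0.0]
force: [5.0, 0.2, 0.0]
finger_gap: 0.707
gripper_force: 40.8
```

```bash
python3 w.py
```

```text
t 27.0 mean F,T [ 3.92  0.01 -0.29  0.01 -0.66 -0.02] tcp [524.19 151.8   28.29] tilt [-4.40e-02  9.99e-01 -0.00e+00 -2.00e-04]
```

Just touching the posts. Lower onto the pads.

>>> {"name": "step_arm", "arguments": {"targets": "0 0 0.5 0;0 0 0.9 0;0 0 0.9 0;0 0 0.9 0"}}

```text
t: 27.4
tcp_pos: [0.5242, 0.1518, 0.0276]
tool_rot: [-0.044, 0.999, -0.0, -0.0]
force: [4.3, -0.0, 3.0]
finger_gap: 0.708
gripper_force: 41.2
```

```bash
python3 w.py
```

```text
t 27.7 mean F,T [ 3.06 -0.51  4.04 -0.09 -0.51 -0.  ] tcp [524.24 151.81  27.54] tilt [-4.41e-02  9.99e-01 -0.00e+00 -1.00e-04]
```

Resting on the pads (about 4 N). Open the fingers.

>>> {"name": "step_arm", "arguments": {"targets": "0 0 0 0;0 0 0 0;0 0 0 0;0 0 0 0;0 0 0 0;0 0 0 0", "gripper": 0.12, "squeeze": 20}}

```text
t: 28.3
tcp_pos: [0.5241, 0.1519, 0.0273]
tool_rot: [-0.044, 0.999, -0.0, -0.0]
force: [-0.6, 0.2, -0.8]
finger_gap: 0.883
gripper_force: 0.0
```

```bash
python3 w.py
```

```text
t 28.6 mean F,T [ 0.   -0.29  0.35 -0.03  0.    0.03] tcp [524.37 151.8   27.46] tilt [-0.044  0.999  0.     0.   ]
```

Released cleanly. Raise, shut the fingers, and look.

>>> {"name": "step_arm", "arguments": {"targets": "0 0 -2 0;0 0 -8 0;0 0 -25 0;0 0 -45 0;0 0 -58 0;0 0 -58 0"}}

```text
t: 29.2
tcp_pos: [0.5258, 0.152, 0.0875]
tool_rot: [-0.044, 0.999, 0.0, 0.002]
force: [0.4, -0.3, -0.9]
finger_gap: 0.877
gripper_force: 0.0
```

>>> {"name": "step_arm", "arguments": {"targets": "0 0 0 0;0 0 0 0;0 0 0 0;0 0 0 0;0 0 0 0;0 0 0 0;0 0 0 0;0 0 0 0;0 0 0 0;0 0 0 0", "gripper": 1}}

```text
t: 30.2
tcp_pos: [0.5244, 0.1518, 0.0855]
tool_rot: [-0.044, 0.999, 0.0, 0.0]
force: [-0.0, 0.0, -0.1]
finger_gap: -0.002
gripper_force: 0.0
```

```bash
python3 w.py
python3 - <<'E'
from h import *
shot("side","side6")
cv2.imwrite("pics/v6.png",cv2.resize(cv2.imread("pics/side6.png")[165:240,190:290],None,fx=7.5,fy=7.5,interpolation=cv2.INTER_CUBIC))
s=manip.sense(); print(s["finger_gap"])
for r in manip.masks_of("side","lens")[:4]:
    v,u=np.nonzero(r["pixels"]); print(r["p"],len(u),u.min(),u.max(),v.min(),v.max(),u.mean(),v.mean())
print(proj("side",[.524,.1516,.039]),proj("side",[.526,.1516,.039]))
E
```

```text
t 30.5 mean F,T [-0.17  0.07  0.42 -0.01 -0.02 -0.02] tcp [524.36 151.84  85.45] tilt [-0.044  0.999  0.     0.   ]
-0.0009854975836783699
0.95 486 352 380 292 312 365.7283950617284 301.98765432098764
0.6 411 271 296 285 304 283.712895377129 294.4063260340633
0.48 185 235 252 198 209 243.02702702702703 203.6216216216216
[241.3696221 202.3545738] [241.97048791 202.21263932]
```

View pics/v6.png

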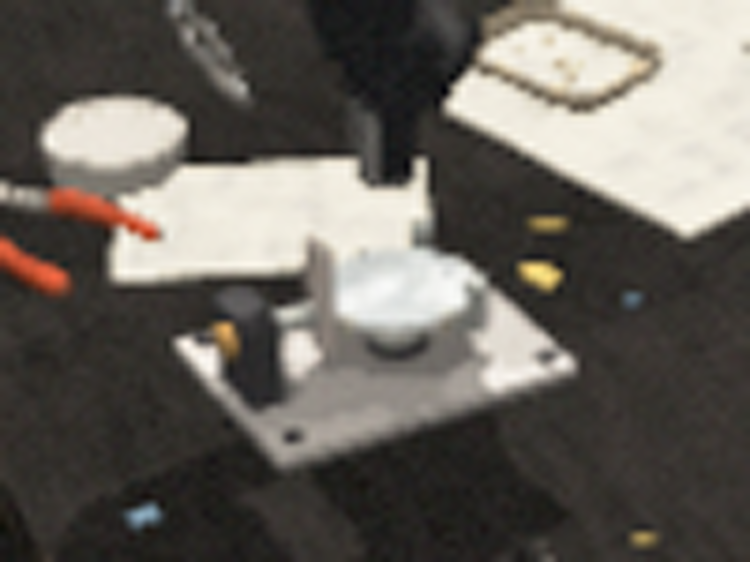

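The lens sits flat in the mount between jaw (about (320,300)) and posts, with the shut fingers above it. Now lower to press at the middle.

>>> {"name": "step_arm", "arguments": {"targets": "-0.5 0 15 0;-0.5 0 30 0;-0.5 0 40 0;-0.5 0 43 0;-0.5 0 44 0;-0.5 0 44 0;-0.5 0 44 0"}}

```text
t: 31.3
tcp_pos: [0.5252, 0.1519, 0.0419]
tool_rot: [-0.044, 0.999, 0.0, 0.001]
force: [0.1, -0.2, -0.4]
finger_gap: 0.001
gripper_force: 0.0
```

>>> {"name": "step_arm", "arguments": {"targets": "0 0 0.5 0;0 0 1 0;0 0 1 0;0 0 1 0"}}

```text
t: 31.7
tcp_pos: [0.5249, 0.1519, 0.0405]
tool_rot: [-0.044, 0.999, 0.0, 0.0]
force: [-0.4, 0.3, 0.3]
finger_gap: 0.002
gripper_force: 0.0
```

>>> {"name": "step_arm", "arguments": {"targets": "0 0 0.5 0;0 0 1 0;0 0 1 0;0 0 1 0"}}

```text
t: 32.1
tcp_pos: [0.5249, 0.1519, 0.0394]
tool_rot: [-0.044, 0.999, 0.0, 0.0]
force: [-0.4, -0.3, 0.5]
finger_gap: -0.006
gripper_force: 0.1
```

>>> {"name": "step_arm", "arguments": {"targets": "0 0 0.5 0;0 0 0.5 0;0 0 0.5 0"}}

```text
t: 32.4
tcp_pos: [0.5249, 0.1519, 0.0391]
tool_rot: [-0.044, 0.999, 0.0, 0.0]
force: [-0.8, -0.8, 2.6]
finger_gap: -0.001
gripper_force: 1.7
```

>>> {"name": "step_arm", "arguments": {"targets": "0 0 0.5 0;0 0 0.5 0;0 0 0.5 0"}}

```text
t: 32.7
tcp_pos: [0.5249, 0.1518, 0.0389]
tool_rot: [-0.044, 0.999, -0.0, 0.0]
force: [-1.3, 0.1, 6.7]
finger_gap: -0.007
gripper_force: 3.0
```

>>> {"name": "step_arm", "arguments": {"targets": "0 0 0.4 0;0 0 0.4 0;0 0 0.4 0"}}

```text
t: 33.0
tcp_pos: [0.525, 0.1519, 0.0388]
tool_rot: [-0.044, 0.999, -0.0, 0.0]
force: [-1.8, -0.3, 7.8]
finger_gap: -0.004
gripper_force: 4.2
```

>>> {"name": "step_arm", "arguments": {"targets": "0 0 0.3 0;0 0 0.3 0;0 0 0.3 0;0 0 0.3 0;0 0 0.3 0"}}

```text
t: 33.5
tcp_pos: [0.525, 0.1518, 0.0388]
tool_rot: [-0.044, 0.999, -0.0, 0.0]
force: [-2.1, -0.0, 10.3]
finger_gap: 0.006
gripper_force: 5.1
```

```bash
python3 w.py
```

```text
t 33.8 mean F,T [-1.79 -0.41 10.38 -0.07  0.31 -0.  ] tcp [524.96 151.85  38.78] tilt [-4.41e-02  9.99e-01 -0.00e+00  3.00e-04]
```

About 10 N has been held for more than 0.5 s. Retract and hand in.

>>> {"name": "step_arm", "arguments": {"targets": "0 0 -0.5 0;0 0 -1 0;0 0 -1.5 0;0 0 -3 0;0 0 -10 0;0 0 -30 0;0 0 -60 0;0 0 -80 0;0 0 -80 0;0 0 -80 0"}}

```text
t: 34.8
tcp_pos: [0.5248, 0.1519, 0.1179]
tool_rot: [-0.044, 0.999, 0.0, 0.0]
force: [-0.8, -0.4, 0.7]
finger_gap: -0.0
gripper_force: 0.0
```

```bash
python3 w.py; python3 -c "
from h import *
manip.snapshot('side')
for r in manip.masks_of('side','lens')[:4]:
    v,u=np.nonzero(r['pixels']); print(round(r['p'],2),len(u),u.min(),u.max(),v.min(),v.max(),u.mean(),v.mean())
print(manip.sign_off())"
```

```text
t 35.1 mean F,T [ 0.02  0.12  0.55 -0.01 -0.02 -0.  ] tcp [524.24 151.77 116.73] tilt [-0.044  0.999 -0.    -0.001]
0.63 513 351 380 291 313 365.3762183235867 301.9961013645224
0.61 446 271 297 284 304 283.95739910313904 294.2017937219731
0.6 176 235 251 198 209 243.10227272727272 203.35227272727272
the job is handed in; nothing more can be done
None
```

I seated the lens flat in the mount against both posts, pressed its middle at about 10 N for over half a second, let go and handed the job in at about 35 s; the sign-off returned no verdict, so I can't confirm the final judging.

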